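# Move the boot-care row from the metal stand into the cedar caddy in order

## Robot

A 6-joint arm with a two-finger parallel gripper is mounted at the origin on the work surface. World frame = base frame: x ahead of the robot, y to its left, z up, the work surface at z = 0. Lengths are in m, angles in rad, forces in N, time in s.
With the tool pointing down it reaches from about 0.3 to 0.85 m from the base axis. Payload 4.2 kg.
Tool frame: the origin (TCP) lies at the very end of the fingers, on their centre line; the grasp point (between the pads) lies 19 mm behind it; z points along the fingers, y is the line along which they close (so a half turn about z gives the same grasp; the last joint's range is limited). The gripper opens to 91 mm and grips with 3 to 60 N. Pads are 32 mm wide; open, the fingers measure 118 mm over their backs; the gripper's body (76 mm by 178 mm) begins 60 mm behind the grasp point.
Start: joints at [1.1, 0.32, 1.565, -0, 1.257, -0.02], TCP at [0.251, 0.518, 0.214] pointing down, gripper open.
Joint ranges: [-3.11, 3.11], [-0.84, 2.01], [0.21, 2.61], [-1.34, 4.49], [0.05, 2.63], [-2.56, 2.56]. Speed limits (rad/s): [2.57, 2.57, 3.14, 3.14, 3.14, 3.14].

## Interface

Orientations are given as a rotation vector (axis times angle).
In Python, from workcell import read_state, capture, job_done gives the robot as it stands.
- The arm moves only by the shell command python3 -m pendant 'ROWS' [FORCE]. ROWS is JSON, a list of rows, each a list of 3 entries, a list of its own where there are three numbers: the opening, from 0 (shut) to 1 (fully open), then the shift along the world's x, y, z in cm, then the turn, a rotation vector about the world's x, y, z in degrees. A call has 1 to 5 rows; each row is the pose to reach, as a shift and turn from the pose commanded when the call began; what a row does not reach only later rows make up. A row lasts 1/10 s, in which the tool goes at most 50 mm and 8.59 degrees, less where a joint would pass 70% of its speed; a pose out of reach is approached as far as the arm can. A call with a gripper value outside its range is refused whole. The fingers move at their own pace and stop on an object; FORCE is the grip in N (left out, the last holds). Time passes only in rows, so rows that repeat a pose let the fingers close. It gives the time, the measured TCP pose, the force, the opening and the grip force at its end, in the units of the state.
- read_state(): the state, without advancing time (a new reading comes with each control period).
- capture(name): name is "side" or "top"; returns a dict with "pixels" (400x640x3 uint8, red, green, blue), "K" (3x3 intrinsics, pixels), "R" (3x3) and "t" (3): a world point X has camera coordinates R X + t. Camera axes: x right, y down, z forward; pixel columns grow to the right and rows downward; lengths in m; the calibration is good to about 2 mm. A picture is of the moment at which its call begins. There is no depth.
- job_done(): hands the job in; it is judged then, once.
The state is a dict: "time_s": time; "joint_positions": joint angles; "qd": joint speeds; "tau": joint torques, N m; "ee_pos": TCP position; "tool_rot": TCP orientation; "force": force on the tool from outside, world axes, zero at the start; "wrist_torque": the same for the moment, N m; "grip_width": opening from 0.0 (shut) to 1.0 (fully open); "grasp_force": force on a finger pad.
Only numpy, scipy, OpenCV 4.12 (cv2) and the standard library are available. Lean on these libraries where they do the work, as an engineer would, in place of code of your own. Each camera call takes 0.05 s, during which the arm holds its last target. There are 200 camera calls.

## Task

Move the four boot-care things (bottle, jar, round brush and square tin) one by one from the metal stand into the cedar caddy, each standing upright on the floor of its own bay, keeping the order counted from the knobs: whatever stands nearest the stand's black knob goes into the bay nearest the caddy's black knob, and so on to the far end. Keep them upright and set them down rather than dropping them.

Things in the scene. Friction and masses are not known exactly. Their poses are not given: they have to be found in the camera images.
- stand: fixed grey metal plate 360 x 84 mm on the counter, top at 12 mm, with four cork pads in a row (pad tops 16 mm above the counter) and a black knob (26 mm wide, 44 mm high) at one end. Origin: on the counter under the middle of the row; x along the row TOWARDS the knob, y across, z up. Pad centres at x = 117, 39, -39, -117 mm (1st to 4th from the knob), y = 0; knob at x = 182 mm.
- caddy: fixed reddish cedar caddy 360 x 84 mm, row of four empty bays 68 x 68 mm inside, floor 10 mm and wall tops 20 mm above the counter, walls 8 to 10 mm thick; black knob (26 mm wide, 44 mm high) at one end. Origin: on the counter under the middle of the row; x along it AWAY from the knob, y across, z up. Bay centres at x = -117, -39, 39, 117 mm (1st to 4th from the knob), y = 0; knob at x = -182 mm.
- bottle: round amber bottle with a paper label and narrow black cap, tallest of the row: 42 mm diameter, straight-sided from 2 to 64 mm above its underside, 93 mm high overall, cap 25 mm across, 105 to 210 g. Origin: centre of its underside; z up. 
- jar: short wide white jar with a flat dark steel lid: body 45 mm diameter up to 38 mm, lid 48 mm diameter from 38 to 54 mm, 54 mm high overall, 90 to 180 g. Origin: centre of its underside; z up. Grip it anywhere from about 30 mm up.
- dauber: round polish brush standing on its dark bristles: bristle head 42 to 45 mm diameter up to 34 mm (rigid), narrow neck at 40 mm, above it a pale wooden grip 30 mm diameter, straight from 46 to 72 mm, 78 mm high overall, 50 to 100 g. Origin: centre of its underside; z up. 
- tin: square brass-coloured tin with paper label and a small white screw cap: 42 x 42 mm, body 66 mm high, 75 mm with its 20 mm wide cap, 110 to 225 g. Origin: centre of its underside; z up. x and y lie square to its sides, turned at most about 0.15 rad from the stand's axes at the start.
- bottle_pad: fixed cork square 66 x 66 mm, 4 mm thick, lying on the stand under the bottle at the start; it never moves, so it marks the bottle's starting place. Its axes are parallel to the stand's. Origin: centre of its underside, 12 mm above the counter.
- jar_pad: fixed cork square 66 x 66 mm, 4 mm thick, lying on the stand under the jar at the start; it never moves, so it marks the jar's starting place. Its axes are parallel to the stand's. Origin: centre of its underside, 12 mm above the counter.
- dauber_pad: fixed cork square 66 x 66 mm, 4 mm thick, lying on the stand under the brush at the start; it never moves, so it marks the brush's starting place. Its axes are parallel to the stand's. Origin: centre of its underside, 12 mm above the counter.
- tin_pad: fixed cork square 66 x 66 mm, 4 mm thick, lying on the stand under the tin at the start; it never moves, so it marks the tin's starting place. Its axes are parallel to the stand's. Origin: centre of its underside, 12 mm above the counter.
Mind the look-alikes: they are no part of the job. Leave any blue look-alike of the dauber alone.

How it is judged:
By the outcome, as a careful person would: the job done as asked, in the order asked, and still so for the second after the job is handed in, with the robot touching nothing.
It also fails if it takes over 106 s, if anything falls off the work surface, if the arm or the gripper's body presses on something with over 40 N, if the wrist force passes 120 N, or if a joint passes its speed limit or range.

## Working session

There is one attempt and no reset: what is moved stays moved. The work goes in short steps, Python scripts to look and compute and a shell command to move; the robot and the scene stay as the last step left them, time stands still between calls to the robot, and variables do not carry over. Pictures are saved under pics/ and viewed, at most 14 in all, crops included, and the job is handed in when it is done.

```bash
mkdir -p pics
cat > h.py <<'E'
import numpy as np, cv2
from workcell import read_state, capture
def shot(cam,name,crop=None,s=1):
    c=capture(cam); im=c["pixels"][:,:,::-1]
    if crop: x0,y0,x1,y1=crop; im=im[y0:y1,x0:x1]
    cv2.imwrite("pics/"+name,cv2.resize(im,None,fx=s,fy=s,interpolation=cv2.INTER_CUBIC)); return c
def ray(c,u,v,z):
    R,t=np.array(c["R"]),np.array(c["t"]); d=R.T@np.linalg.solve(c["K"],[u,v,1]); o=-R.T@t
    return o+d*(z-o[2])/d[2]
def proj(c,X):
    p=np.array(c["K"])@(np.array(c["R"])@np.array(X)+c["t"]); return p[:2]/p[2]
E
python3 - <<'E'
from h import *
for n in("top","side"):
    c=shot(n,n+"0.png"); print(n,-np.array(c["R"]).T@c["t"],np.round(c["R"],3).tolist(),np.array(c["K"]).tolist())
print(read_state())
E
```

```text
top [0.40571855 0.01229611 0.99611308] [[0.0, -1.0, -0.005], [-0.989, 0.0, -0.148], [0.148, 0.005, -0.989]] [[434.57532316687525, 0.0, 317.67225257317784], [0.0, 434.57532316687525, 202.95571389810468], [0.0, 0.0, 1.0]]
side [0.41870253 0.64465316 0.57613851] [[-0.978, -0.209, -0.015], [-0.122, 0.629, -0.768], [0.17, -0.749, -0.64]] [[401.6450816047295, 0.0, 317.6888745566354], [0.0, 401.6450816047295, 199.92545630198504], [0.0, 0.0, 1.0]]
{'time_s': 0.1, 'joint_positions': array([ 1.09999075e+00,  3.20186940e-01,  1.56551964e+00, -8.01895204e-06,
        1.25743588e+00, -2.00060518e-02]), 'qd': array([-1.85897899e-03, -2.06548025e-03, -3.24872537e-03,  9.72919019e-05,
       -7.11640058e-05,  6.40782511e-04]), 'tau': array([ 1.11263096e-03, -4.13331807e+01, -2.32510489e+01,  7.28902454e-02,
        4.22063924e-02, -6.07583274e-05]), 'ee_pos': array([0.2503191 , 0.51715247, 0.21324246]), 'tool_rot': array([-7.02046991e-01, -3.06176578e+00,  2.36412551e-03]), 'force': array([ 0.36644055, -0.39106677, -0.50588029]), 'wrist_torque': array([ 0.07480748,  0.03542093, -0.02673621]), 'grasp_force': 0.0, 'grip_width': 1.0004731220831886}
```

View pics/top0.png

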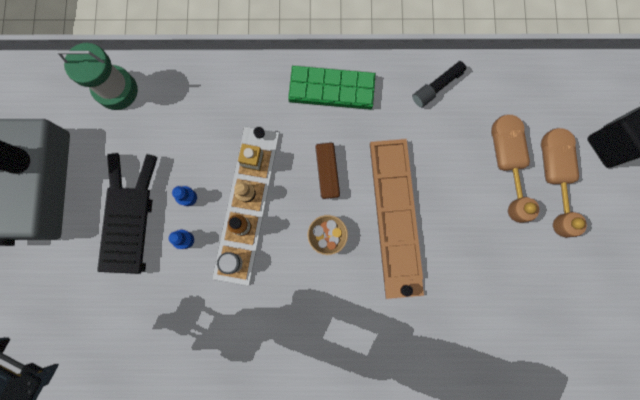

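View pics/side0.png

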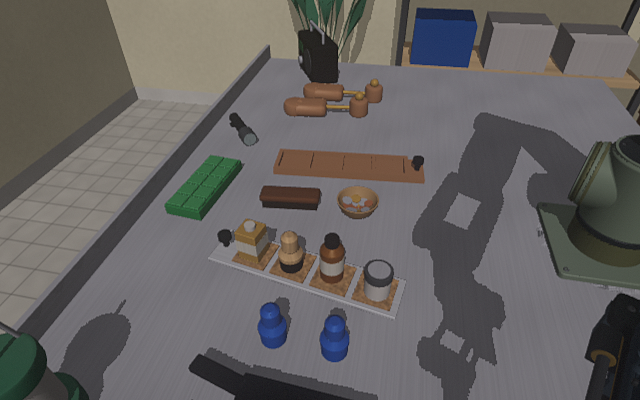

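The row from the stand's knob (259,132) is tin (250,156), brush (245,191), bottle (238,225), jar (229,262). The caddy's knob is at (407,290). Possible mix-ups for the brush are the blue ones (184,195) and (180,239) and the brown things (523,209) and (570,224). I choose the pale one on the stand at (245,191). Next is a close crop to check it.

Run:
```python
from h import *
c=capture("top"); im=np.array(c["pixels"])[:,:,::-1]
a=im[120:290,205:290]; b=im[132:302,362:432]
r=cv2.resize(np.hstack([a,b]),None,fx=3.5,fy=3.5,interpolation=cv2.INTER_CUBIC); print(r.shape)
cv2.imwrite("pics/crop1.png",r)
s=np.array(capture("side")["pixels"])[:,:,::-1]
cv2.imwrite("pics/crop2.png",cv2.resize(s[210:320,200:412],None,fx=3.7,fy=3.7,interpolation=cv2.INTER_CUBIC))
```

```text
(595, 542, 3)
```

View pics/crop1.png

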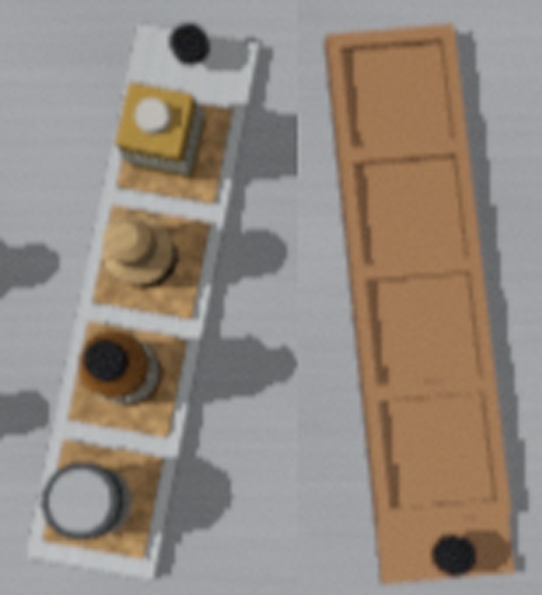

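View pics/crop2.png

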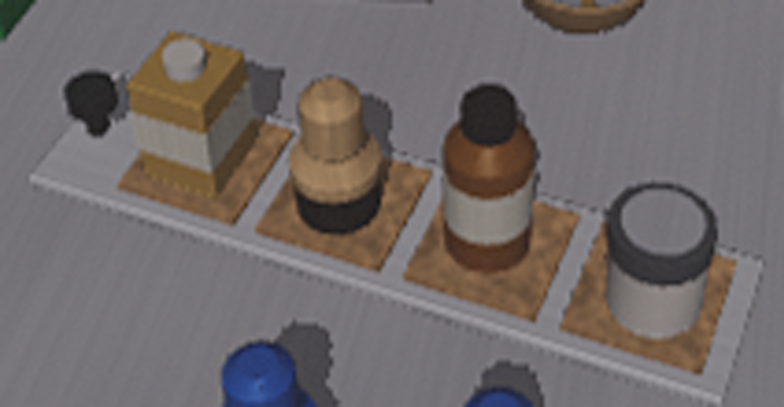

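Run:
```python
from h import *
c=capture("top"); s=capture("side")
L=lambda p,z: ray(c,205+p[0]/3.5-.4,120+p[1]/3.5-.4,z)
Rr=lambda p,z: ray(c,362+(p[0]-297.5)/3.5-.4,132+p[1]/3.5-.4,z)
S=lambda p,z: ray(s,200+p[0]/3.7-.4,210+p[1]/3.7-.4,z)
np.set_printoptions(precision=4,suppress=True)
st=np.array([L(p,.012) for p in[(135,27),(258,42),(155,577),(30,555)]]); print("stand",st[:,:2].tolist())
ca=np.array([Rr(p,.02) for p in[(326,36),(453,26),(514,572),(381,582)]]); print("caddy",ca[:,:2].tolist())
sx=(st[0]+st[1]-st[2]-st[3])[:2]; sx/=np.hypot(*sx)
cx=(ca[0]+ca[1]-ca[2]-ca[3])[:2]; cx/=np.hypot(*cx)
print("ang deg",np.degrees(np.arctan2(sx[1],sx[0])),np.degrees(np.arctan2(cx[1],cx[0])))
kn=L((190,44),.056); kc=Rr((455,554),.056); print("knobs",kn,kc)
sc=st.mean(0)[:2]; cc=ca.mean(0)[:2]; print("centres",sc,cc, "from knobs(plate spans?)",kn[:2]-.182*sx,kc[:2]+.182*cx)
for n,p,q,z in[("tin",(153,116),(185,47),.091),("brush",(130,238),(330,90),.094),("bottle",(105,360),(489,101),.109),("jar",(80,500),(661,226),.070)]:
    print(n,L(p,z)[:2],S(q,z)[:2])
t=[L(p,.082) for p in[(130,84),(196,96),(184,162),(118,150)]]
print("tin edges",[np.degrees(np.arctan2(*(t[j]-t[i])[1::-1])) for i,j in((3,0),(2,1),(0,1),(3,2))],np.mean(t,0))
for x in(-.117,-.039,.039,.117): print("bay",x,cc+x*cx," pad",sc-x*sx)
for x in(-.117,-.039,.039,.117): print(proj(c,[*(cc+x*cx),.01]))
```

```text
stand [[0.7326700400235395, 0.19229955840398427], [0.722119001243056, 0.10943737812922891], [0.36904952657301976, 0.17022855507976156], [0.38282529582472297, 0.25041783903906434]]
caddy [[0.6945743111040044, -0.10375311353514739], [0.7013278076185869, -0.187998714719606], [0.3466681886590858, -0.21575610314556054], [0.3404647591234633, -0.1321152240934211]]
ang deg -9.601617895802876 4.527166663737916
knobs [0.7067 0.1487 0.056 ] [ 0.3595 -0.172   0.056 ]
centres [0.5517 0.1806] [ 0.5208 -0.1599] from knobs(plate spans?) [0.5272 0.179 ] [ 0.541  -0.1576]
tin [0.6498 0.1654] [0.653  0.1606]
brush [0.5733 0.1769] [0.576  0.1783]
bottle [0.4978 0.187 ] [0.5002 0.1859]
jar [0.4169 0.2073] [0.4191 0.2087]
tin edges [np.float64(-8.542190274345677), np.float64(-8.91128116441119), np.float64(-100.62809696741768), np.float64(-100.54606476435328)] [0.6478 0.1643 0.082 ]
bay -0.117 [ 0.4041 -0.1691]  pad [0.667  0.1611]
bay -0.039 [ 0.4819 -0.163 ]  pad [0.5901 0.1741]
bay 0.039 [ 0.5596 -0.1568]  pad [0.5132 0.1871]
bay 0.117 [ 0.6374 -0.1507]  pad [0.4363 0.2001]
[400.6728 268.5893]
[396.9996 233.9189]
[393.4112 200.049 ]
[389.9047 166.9521]
```

Run:
```python
from h import *
np.set_printoptions(precision=4,suppress=True)
c=capture("top")
L=lambda p,z: ray(c,205+p[0]/3.5-.4,120+p[1]/3.5-.4,z)[:2]
Rr=lambda p,z: ray(c,362+(p[0]-297.5)/3.5-.4,132+p[1]/3.5-.4,z)[:2]
for p in[(176.5,146.5),(152,262),(128,379),(103,500)]: print("pad",L(p,.016))
b4,b1=Rr((398,98),.02),Rr((438,452),.02); print("bays",b4,b1,np.hypot(*(b4-b1)),(b4+b1)/2)
o=np.array([.541,-.158]); a=np.radians(4.53)
for x in(-.117,-.039,.039,.117): print("bay",o+x*np.array([np.cos(a),np.sin(a)]))
print(read_state()["ee_pos"])
```

```text
pad [0.6493 0.162 ]
pad [0.5718 0.1764]
pad [0.4951 0.19  ]
pad [0.4176 0.204 ]
bays [ 0.6524 -0.1504] [ 0.4214 -0.1702] 0.2318246201925072 [ 0.5369 -0.1603]
bay [ 0.4244 -0.1672]
bay [ 0.5021 -0.1611]
bay [ 0.5799 -0.1549]
bay [ 0.6576 -0.1488]
[0.2505 0.5175 0.2138]
```

```bash
python3 -m pendant '[[1,[40,-35.5,0],[0,0,16]],[1,[40,-35.5,0],[0,0,16]],[1,[40,-35.5,0],[0,0,16]],[1,[40,-35.5,0],[0,0,16]],[1,[40,-35.5,0],[0,0,16]]]' 25; python3 -c "
from h import *
s=read_state();print(s['joint_positions'],s['ee_pos'],s['tool_rot'])"
```

```text
time_s: 0.85
ee_pos: [0.435, 0.3537, 0.2141]
tool_rot: [0.269, 3.13, 0.001]
force: [1.2, 0.4, 0.3]
grip_width: 1.001
grasp_force: 0.0
[ 6.62148863e-01  2.96643874e-01  1.59768246e+00  1.49723247e-04
  1.24674829e+00 -7.37443403e-01] [0.43496612 0.35372139 0.21412662] [2.68648710e-01 3.12980059e+00 7.16738917e-04]
```

```bash
python3 -m pendant '[[1,[21.4,-19,-1],[0,0,0]],[1,[21.4,-19,-1],[0,0,0]],[1,[21.4,-19,-1],[0,0,0]],[1,[21.4,-19,-1],[0,0,0]],[1,[21.4,-19,-1],[0,0,0]]]'; python3 -m pendant '[[1,[0,0,0],[0,0,0]],[1,[0,0,0],[0,0,0]]]'
```

```text
time_s: 1.35
ee_pos: [0.6219, 0.1876, 0.2052]
tool_rot: [0.269, 3.13, 0.0]
force: [0.6, 0.5, 0.0]
grip_width: 0.999
grasp_force: 0.0
time_s: 1.55
ee_pos: [0.621, 0.1883, 0.2046]
tool_rot: [-0.273, -3.128, -0.0]
force: [-0.1, 0.7, -0.8]
grip_width: 0.999
grasp_force: 0.0
```

```bash
python3 -m pendant '[[1,[2.9,-2.5,-3],[0,0,0]],[1,[2.9,-2.5,-8],[0,0,0]],[1,[2.9,-2.5,-8],[0,0,0]],[1,[2.9,-2.5,-8],[0,0,0]]]'; python3 -c "
from h import *
shot('side','s1.png',(200,130,400,290),4)"
```

```text
time_s: 1.95
ee_pos: [0.6485, 0.1655, 0.1254]
tool_rot: [-0.267, -3.128, 0.0]
force: [0.0, 0.6, 1.9]
grip_width: 0.996
grasp_force: 0.0
```

View pics/s1.png

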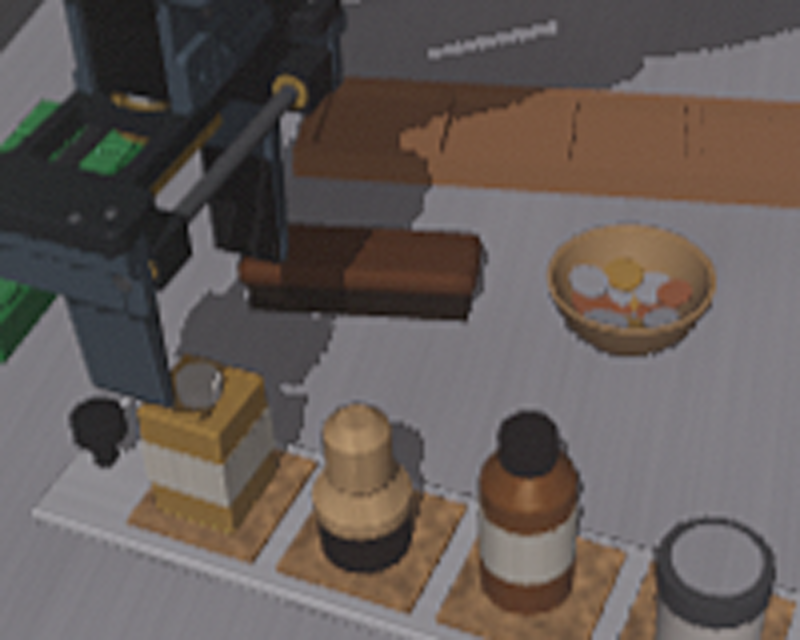

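The fingers straddle the tin, with the cap at crop (197,385) and the near finger at (130,395) in front of it. I descend and grip.

```bash
python3 -m pendant '[[1,[0.1,-0.2,-4.5],[0,0,0]],[1,[0.1,-0.2,-8.3],[0,0,0]],[1,[0.1,-0.2,-8.3],[0,0,0]],[0.3,[0.1,-0.2,-8.3],[0,0,0]],[0.3,[0.1,-0.2,-8.3],[0,0,0]]]' 25; python3 -m pendant '[[0.3,[0,0,0],[0,0,0]],[0.3,[0,0,0],[0,0,0]],[0.3,[0,0,0],[0,0,0]],[0.3,[0,0,0],[0,0,0]]]'
```

```text
time_s: 2.5
ee_pos: [0.6529, 0.1633, 0.0461]
tool_rot: [0.268, 3.124, 0.003]
force: [0.2, 0.1, 0.6]
grip_width: 0.853
grasp_force: 0.0
time_s: 2.9
ee_pos: [0.6507, 0.1626, 0.0428]
tool_rot: [0.27, 3.129, 0.002]
force: [-0.6, 2.2, 1.4]
grip_width: 0.505
grasp_force: 0.6
```

```bash
python3 -m pendant '[[0.3,[0,0,0],[0,0,0]],[0.3,[0,0,0],[0,0,0]],[0.3,[0,0,1],[0,0,0]],[0.3,[0,0,4],[0,0,0]],[0.3,[0,0,8],[0,0,0]]]'; python3 -m pendant '[[0.3,[0,0,4],[0,0,0]],[0.3,[-2,-3,4],[0,0,2]],[0.3,[-5,-7,4],[0,0,5]],[0.3,[-8,-11,4],[0,0,8]],[0.3,[-11,-15,4],[0,0,11]]]'
```

```text
time_s: 3.4
ee_pos: [0.6487, 0.1612, 0.1205]
tool_rot: [-0.268, -3.124, 0.005]
force: [0.2, -0.0, -2.0]
grip_width: 0.46
grasp_force: 25.0
time_s: 3.9
ee_pos: [0.5387, 0.0105, 0.1621]
tool_rot: [0.037, -3.14, 0.002]
force: [0.8, -0.5, -2.2]
grip_width: 0.459
grasp_force: 25.0
```

```bash
python3 -m pendant '[[0.3,[-3,-4.5,0],[0,0,3]],[0.3,[-6,-9,0],[0,0,3]],[0.3,[-9,-13.5,0],[0,0,3]],[0.3,[-11.8,-18,0],[0,0,3]],[0.3,[-11.8,-18,0],[0,0,3]]]'; python3 -m pendant '[[0.3,[0,0,0],[0,0,0]],[0.3,[0,0,0],[0,0,0]]]'
```

```text
time_s: 4.4
ee_pos: [0.4192, -0.1707, 0.1623]
tool_rot: [0.109, -3.137, 0.002]
force: [0.9, 0.3, -1.0]
grip_width: 0.458
grasp_force: 25.0
time_s: 4.6
ee_pos: [0.4225, -0.1678, 0.1624]
tool_rot: [-0.113, 3.14, 0.0]
force: [0.4, -0.3, -2.2]
grip_width: 0.459
grasp_force: 25.0
```

```bash
python3 -m pendant '[[0.3,[0,-0.1,-3.5],[0,0,0]],[0.3,[0,-0.1,-7],[0,0,0]],[0.3,[0,-0.1,-9.5],[0,0,0]],[0.3,[0,-0.1,-10],[0,0,0]],[0.3,[0,-0.1,-10],[0,0,0]]]'; python3 -c "
from h import *
c=shot('side','s2.png',(270,90,450,230),4)
for z in (.01,.02):
  for x in(-.034,.034):
    for y in (-.034,.034):
      a=np.radians(4.53);print(z,x,y,(proj(c,[.422+x*np.cos(a)-y*np.sin(a),-.169+x*np.sin(a)+y*np.cos(a),z])-[270,90])*4)"
```

```text
time_s: 5.1
ee_pos: [0.4229, -0.1679, 0.0619]
tool_rot: [0.117, -3.138, -0.001]
force: [0.8, 0.7, -1.1]
grip_width: 0.461
grasp_force: 25.0
0.01 -0.034 -0.034 [534.97248555 284.29908415]
0.01 -0.034 0.034 [538.71027234 349.49157179]
0.01 0.034 -0.034 [424.34548482 277.59238974]
0.01 0.034 0.034 [422.03659461 341.9073564 ]
0.02 -0.034 -0.034 [536.95689133 270.80726883]
0.02 -0.034 0.034 [540.82976208 335.70062287]
0.02 0.034 -0.034 [425.60378764 264.15874176]
0.02 0.034 0.034 [423.34814739 328.17417832]
```

View pics/s2.png

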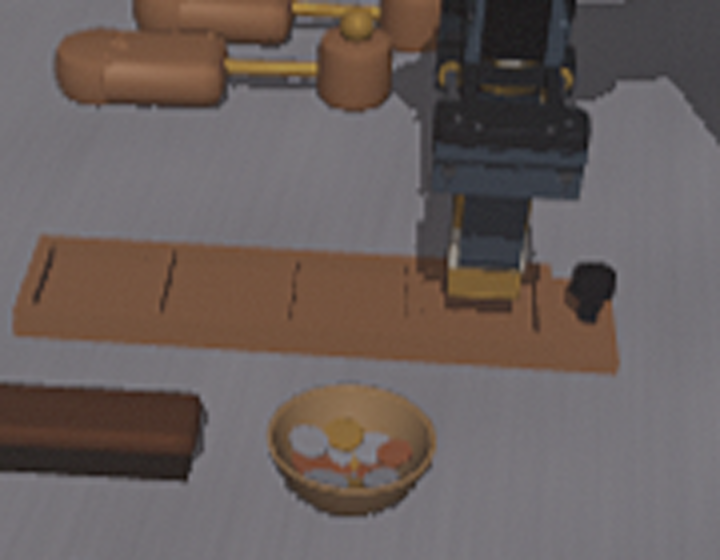

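The tin's underside spans crop x 447–518 and the bay spans about 422–535, so it is centred. I lower it.

```bash
python3 -m pendant '[[0.3,[0,0,-1.2],[0,0,0]],[0.3,[0,0,-2.1],[0,0,0]],[0.3,[0,0,-2.4],[0,0,0]],[0.3,[0,0,-2.55],[0,0,0]],[0.3,[0,0,-2.55],[0,0,0]]]'
```

```text
time_s: 5.65
ee_pos: [0.4229, -0.1689, 0.0371]
tool_rot: [-0.114, 3.139, -0.0]
force: [-0.6, -1.0, -2.6]
grip_width: 0.456
grasp_force: 25.0
```

```bash
python3 -m pendant '[[0.3,[0,0,-0.1],[0,0,0]],[0.3,[0,0,-0.1],[0,0,0]],[0.3,[0,0,-0.2],[0,0,0]],[0.3,[0,0,-0.2],[0,0,0]]]'
```

```text
time_s: 6.05
ee_pos: [0.4231, -0.169, 0.0366]
tool_rot: [-0.114, 3.138, -0.001]
force: [-2.5, -0.4, 14.2]
grip_width: 0.458
grasp_force: 25.0
```

```bash
python3 -m pendant '[[0.3,[0,0,0.1],[0,0,0]],[0.7,[0,0,0.1],[0,0,0]],[0.9,[0,0,0.1],[0,0,0]],[1,[0,0,0.1],[0,0,0]],[1,[0,0,0.1],[0,0,0]]]'; python3 -m pendant '[[1,[0,0,0],[0,0,0]],[1,[0,0,3],[0,0,0]],[1,[0,0,7],[0,0,0]],[1,[0,0,12],[0,0,-3]],[1,[2,4,14],[0,0,-6]]]'; python3 -c "
from h import *
shot('side','s3.png',(270,90,450,230),2)"
```

```text
time_s: 6.55
ee_pos: [0.4226, -0.1688, 0.0356]
tool_rot: [0.114, -3.139, -0.0]
force: [0.1, -0.9, 0.2]
grip_width: 0.781
grasp_force: 0.0
time_s: 7.05
ee_pos: [0.4439, -0.132, 0.1801]
tool_rot: [0.063, 3.134, -0.006]
force: [2.2, -0.4, -0.5]
grip_width: 0.997
grasp_force: 0.0
```

```bash
python3 -m pendant '[[1,[12.8,30.8,0],[0,0,-7]],[1,[12.8,30.8,0],[0,0,-7]],[1,[12.8,30.8,0],[0,0,-7]],[1,[12.8,30.8,0],[0,0,-7]],[1,[12.8,30.8,0],[0,0,-7]]]'; python3 -m pendant '[[1,[0,0,0],[0,0,0]],[1,[0,0,0],[0,0,0]]]'
```

```text
time_s: 7.6
ee_pos: [0.5381, 0.1023, 0.1753]
tool_rot: [-0.24, -3.132, 0.0]
force: [0.8, -1.6, 0.7]
grip_width: 0.998
grasp_force: 0.0
time_s: 7.8
ee_pos: [0.5374, 0.101, 0.1749]
tool_rot: [-0.237, -3.131, 0.001]
force: [-0.3, -0.0, 0.0]
grip_width: 1.001
grasp_force: 0.0
```

View pics/s3.png

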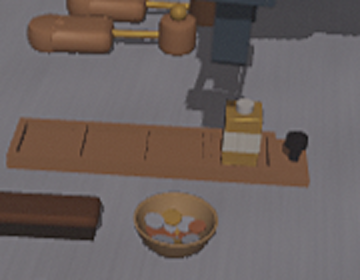

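The tin stands upright in the first bay at crop (243,135). Next is the brush.

```bash
python3 -m pendant '[[1,[1.8,3.8,0],[0,0,-1]],[1,[3.6,7.6,-1],[0,0,-1]],[1,[3.6,7.6,-4],[0,0,-1]],[1,[3.6,7.6,-8],[0,0,-1]],[1,[3.6,7.6,-9],[0,0,-1]]]'; python3 -m pendant '[[1,[0,0,-2],[0,0,0]],[1,[0,0,-2.9],[0,0,0]],[0.15,[0,0,-2.9],[0,0,0]],[0.15,[0,0,-2.9],[0,0,0]],[0.15,[0,0,-2.9],[0,0,0]]]' 20;  python3 -m pendant '[[0.15,[0,0,0],[0,0,0]],[0.15,[0,0,0],[0,0,0]],[0.15,[0,0,0],[0,0,0]],[0.15,[0,0,0],[0,0,0]],[0.15,[0,0,0],[0,0,0]]]'
```

```text
time_s: 8.3
ee_pos: [0.5704, 0.1738, 0.0816]
tool_rot: [-0.27, -3.121, 0.006]
force: [-1.1, -0.1, -0.2]
grip_width: 0.997
grasp_force: 0.0
time_s: 8.8
ee_pos: [0.5747, 0.1763, 0.0582]
tool_rot: [0.269, 3.128, 0.001]
force: [0.8, -0.1, 1.2]
grip_width: 0.767
grasp_force: 0.0
time_s: 9.3
ee_pos: [0.5739, 0.1764, 0.0568]
tool_rot: [0.269, 3.13, 0.0]
force: [0.3, 0.5, -1.1]
grip_width: 0.324
grasp_force: 9.0
```

```bash
python3 -m pendant '[[0.15,[0,0,0],[0,0,0]],[0.15,[0,0,1],[0,0,0]],[0.15,[0,0,4],[0,0,0]],[0.15,[0,0,8],[0,0,0]],[0.15,[0,-2,10],[0,0,2]]]'; python3 -m pendant '[[0.15,[-1,-4,0],[0,0,2]],[0.15,[-2,-8,0],[0,0,4]],[0.15,[-3,-12,0],[0,0,6]],[0.15,[-4,-16,0],[0,0,9]],[0.15,[-5,-20,0],[0,0,12]]]'
```

```text
time_s: 9.8
ee_pos: [0.5755, 0.1581, 0.1607]
tool_rot: [0.209, 3.129, 0.004]
force: [0.1, -0.0, -0.4]
grip_width: 0.326
grasp_force: 20.0
time_s: 10.3
ee_pos: [0.5233, -0.0452, 0.1576]
tool_rot: [-0.118, 3.138, -0.0]
force: [0.4, -0.2, 0.7]
grip_width: 0.324
grasp_force: 20.0
```

```bash
python3 -m pendant '[[0.15,[-1,-4,0],[0,0,0]],[0.15,[-2,-8,0],[0,0,0]],[0.15,[-2.5,-11.5,0],[0,0,0]],[0.15,[-2.5,-11.5,0],[0,0,0]],[0.15,[-2.5,-11.5,0],[0,0,0]]]'
```

```text
time_s: 10.8
ee_pos: [0.4987, -0.1592, 0.1572]
tool_rot: [-0.111, 3.139, 0.001]
force: [0.6, -0.1, -1.1]
grip_width: 0.324
grasp_force: 20.0
```

```bash
python3 -m pendant '[[0.15,[0,-0.2,-3.5],[0,0,0]],[0.15,[0,-0.2,-7],[0,0,0]],[0.15,[0,-0.2,-9.5],[0,0,0]],[0.15,[0,-0.2,-10.2],[0,0,0]],[0.15,[0,-0.2,-10.2],[0,0,0]]]';  python3 -m pendant '[[0.15,[0,0,-0.3],[0,0,0]],[0.15,[0,0,-0.5],[0,0,0]],[0.15,[0,0,-0.6],[0,0,0]],[0.15,[0,0,-0.6],[0,0,0]]]'
```

```text
time_s: 11.3
ee_pos: [0.4987, -0.1596, 0.0543]
tool_rot: [0.117, -3.138, -0.001]
force: [-0.6, 0.9, -0.2]
grip_width: 0.321
grasp_force: 20.0
time_s: 11.7
ee_pos: [0.5001, -0.1607, 0.0504]
tool_rot: [-0.114, 3.136, -0.001]
force: [-0.2, 1.3, 5.0]
grip_width: 0.324
grasp_force: 20.0
```

```bash
python3 -m pendant '[[0.6,[0,0,0],[0,0,0]],[0.9,[0,0,0],[0,0,0]],[0.9,[0,0,0],[0,0,0]],[0.9,[0,0,0],[0,0,0]],[1,[0,0,0],[0,0,0]]]'; python3 -m pendant '[[1,[0,0,0],[0,0,0]],[1,[0,0,4],[0,0,0]],[1,[0,0,8],[0,0,0]],[1,[0,0,12],[0,0,-4]],[1,[0,4,13],[0,0,-8]]]'; python3 -c "
from h import *
shot('side','s4.png',(270,90,450,230),2)"
```

```text
time_s: 12.2
ee_pos: [0.4988, -0.1607, 0.0487]
tool_rot: [0.114, -3.139, -0.0]
force: [-0.3, -1.0, -0.2]
grip_width: 0.733
grasp_force: 0.0
time_s: 12.7
ee_pos: [0.502, -0.124, 0.1834]
tool_rot: [0.116, 3.13, -0.006]
force: [-0.9, 0.7, -0.3]
grip_width: 0.999
grasp_force: 0.0
```

View pics/s4.png

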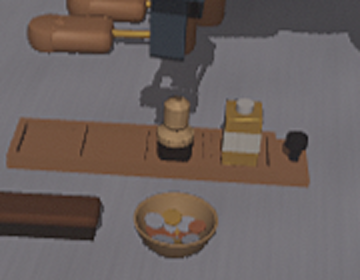

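The brush stands upright in bay 2 at crop (176,130). Next is the bottle.

```bash
python3 -m pendant '[[1,[-0.4,31.1,0],[0,0,-5]],[1,[-0.4,31.1,0],[0,0,-5]],[1,[-0.4,31.1,0],[0,0,-5]],[1,[-0.4,31.1,0],[0,0,-5]],[1,[-0.4,31.1,0],[0,0,-5]]]'; python3 -m pendant '[[1,[0,0,0],[0,0,0]],[1,[0,0,0],[0,0,0]]]'
```

```text
time_s: 13.25
ee_pos: [0.495, 0.1311, 0.1785]
tool_rot: [-0.241, -3.132, 0.0]
force: [0.6, -0.5, 0.9]
grip_width: 1.0
grasp_force: 0.0
time_s: 13.45
ee_pos: [0.4951, 0.1301, 0.1783]
tool_rot: [-0.237, -3.132, 0.001]
force: [0.1, -0.0, -0.6]
grip_width: 0.998
grasp_force: 0.0
```

```bash
python3 -m pendant '[[1,[0.2,3.5,0],[0,0,-1]],[1,[0.3,5.7,0],[0,0,-1]],[1,[0.3,5.7,-4],[0,0,-1]],[1,[0.3,5.7,-8],[0,0,-1]],[1,[0.3,5.7,-10],[0,0,-1]]]'; python3 -m pendant '[[1,[0,0,-2],[0,0,0]],[1,[0,0,-3.3],[0,0,0]],[0.3,[0,0,-3.3],[0,0,0]],[0.3,[0,0,-3.3],[0,0,0]],[0.3,[0,0,-3.3],[0,0,0]]]' 25;  python3 -m pendant '[[0.3,[0,0,0],[0,0,0]],[0.3,[0,0,0],[0,0,0]],[0.3,[0,0,0],[0,0,0]],[0.3,[0,0,0],[0,0,0]],[0.3,[0,0,0],[0,0,0]]]'
```

```text
time_s: 13.95
ee_pos: [0.4968, 0.1838, 0.0757]
tool_rot: [-0.271, -3.125, 0.004]
force: [0.0, -0.2, 0.1]
grip_width: 1.001
grasp_force: 0.0
time_s: 14.45
ee_pos: [0.4995, 0.1857, 0.0467]
tool_rot: [0.271, 3.128, 0.001]
force: [-0.3, -0.4, 0.1]
grip_width: 0.767
grasp_force: 0.0
time_s: 14.95
ee_pos: [0.4989, 0.1866, 0.0461]
tool_rot: [0.269, 3.129, 0.001]
force: [0.2, 1.1, 1.6]
grip_width: 0.456
grasp_force: 25.0
```

```bash
python3 -m pendant '[[0.3,[0,0,0],[0,0,0]],[0.3,[0,0,1],[0,0,0]],[0.3,[0,0,4],[0,0,0]],[0.3,[0,0,8],[0,0,0]],[0.3,[0,-2,11],[0,0,2]]]'; python3 -m pendant '[[0.3,[1,-4,0],[0,0,2]],[0.3,[2,-8,0],[0,0,4]],[0.3,[3,-12,0],[0,0,6]],[0.3,[4,-16,0],[0,0,9]],[0.3,[5,-20,0],[0,0,12]]]'; python3 -m pendant '[[0.3,[1,-4,0],[0,0,0]],[0.3,[2,-8,0],[0,0,0]],[0.3,[2.8,-12.3,0],[0,0,0]],[0.3,[2.8,-12.3,0],[0,0,0]],[0.3,[2.8,-12.3,0],[0,0,0]]]'
```

```text
time_s: 15.45
ee_pos: [0.499, 0.1674, 0.1578]
tool_rot: [0.21, 3.133, 0.002]
force: [0.4, -0.4, -1.5]
grip_width: 0.457
grasp_force: 25.0
time_s: 15.95
ee_pos: [0.5482, -0.0355, 0.1559]
tool_rot: [0.118, -3.138, 0.0]
force: [0.4, 0.6, -2.0]
grip_width: 0.453
grasp_force: 25.0
time_s: 16.45
ee_pos: [0.5759, -0.1573, 0.1553]
tool_rot: [0.111, -3.138, -0.002]
force: [0.2, -0.2, -1.3]
grip_width: 0.455
grasp_force: 25.0
```

```bash
python3 -m pendant '[[0.3,[0,0,-3.5],[0,0,0]],[0.3,[0,0,-7],[0,0,0]],[0.3,[0,0,-10],[0,0,0]],[0.3,[0,0,-10.9],[0,0,0]],[0.3,[0,0,-10.9],[0,0,0]]]';  python3 -m pendant '[[0.3,[0,0,-0.2],[0,0,0]],[0.3,[0,0,-0.4],[0,0,0]],[0.3,[0,0,-0.5],[0,0,0]],[0.3,[0,0,-0.5],[0,0,0]]]'
```

```text
time_s: 16.95
ee_pos: [0.5755, -0.1553, 0.0458]
tool_rot: [0.116, -3.136, -0.002]
force: [0.5, -0.1, -0.7]
grip_width: 0.456
grasp_force: 25.0
time_s: 17.35
ee_pos: [0.5769, -0.1568, 0.0424]
tool_rot: [-0.114, 3.138, -0.0]
force: [-0.9, -0.1, -1.9]
grip_width: 0.459
grasp_force: 25.0
```

```bash
python3 -m pendant '[[0.3,[0,0,-0.2],[0,0,0]],[0.3,[0,0,-0.3],[0,0,0]],[0.3,[0,0,-0.3],[0,0,0]]]'
```

```text
time_s: 17.65
ee_pos: [0.5771, -0.1569, 0.0401]
tool_rot: [-0.114, 3.138, -0.001]
force: [-1.1, 0.8, 6.0]
grip_width: 0.456
grasp_force: 25.0
```

Contact at 6 N, so I release.

```bash
python3 -m pendant '[[0.7,[0,0,0],[0,0,0]],[0.9,[0,0,0],[0,0,0]],[1,[0,0,0],[0,0,0]],[1,[0,0,0],[0,0,0]],[1,[0,0,0],[0,0,0]]]'; python3 -m pendant '[[1,[0,0,3],[0,0,0]],[1,[0,0,7],[0,0,0]],[1,[0,0,11],[0,0,0]],[1,[0,0,14],[0,0,-4]],[1,[-1,4,15],[0,0,-8]]]'; python3 -c "
from h import *
shot('side','s5.png',(200,90,450,315),2.5)"
```

```text
time_s: 18.15
ee_pos: [0.5765, -0.1567, 0.0386]
tool_rot: [0.114, -3.139, -0.0]
force: [-0.4, 0.3, 1.4]
grip_width: 0.857
grasp_force: 0.0
time_s: 18.65
ee_pos: [0.5697, -0.12, 0.1925]
tool_rot: [0.116, 3.131, -0.005]
force: [0.6, 0.8, -0.6]
grip_width: 0.999
grasp_force: 0.0
```

View pics/s5.png

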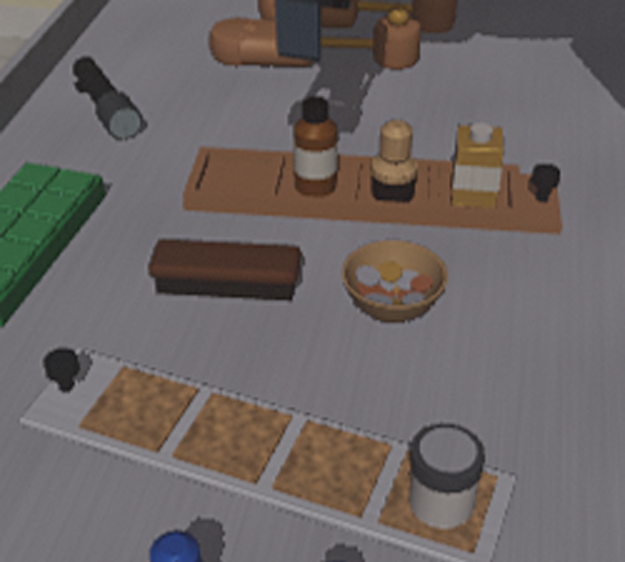

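The bottle is upright in bay 3 at crop (315,160). The jar remains at (445,470).

```bash
python3 -m pendant '[[1,[-15.2,32.6,0],[0,0,-5]],[1,[-15.2,32.6,0],[0,0,-5]],[1,[-15.2,32.6,0],[0,0,-5]],[1,[-15.2,32.6,0],[0,0,-5]],[1,[-15.2,32.6,0],[0,0,-5]]]'; python3 -m pendant '[[1,[0,0,0],[0,0,0]],[1,[0,0,0],[0,0,0]]]'
```

```text
time_s: 19.2
ee_pos: [0.4597, 0.1113, 0.1886]
tool_rot: [-0.242, -3.132, -0.0]
force: [0.5, 0.8, 0.6]
grip_width: 0.999
grasp_force: 0.0
time_s: 19.4
ee_pos: [0.4606, 0.1106, 0.1887]
tool_rot: [0.237, 3.132, -0.001]
force: [0.9, -0.3, -1.3]
grip_width: 1.002
grasp_force: 0.0
```

```bash
python3 -m pendant '[[1,[-2,4.5,0],[0,0,-1]],[1,[-4.2,9.6,0],[0,0,-1]],[1,[-4.2,9.6,-3],[0,0,-1]],[1,[-4.2,9.6,-7],[0,0,-1]],[1,[-4.2,9.6,-9],[0,0,-1]]]'; python3 -m pendant '[[1,[0,0,0],[0,0,0]]]'
```

```text
time_s: 19.9
ee_pos: [0.4183, 0.2043, 0.0961]
tool_rot: [-0.27, -3.127, 0.004]
force: [-0.5, 0.2, -0.6]
grip_width: 0.997
grasp_force: 0.0
time_s: 20.0
ee_pos: [0.4178, 0.2038, 0.096]
tool_rot: [-0.271, -3.124, 0.006]
force: [-0.8, -0.4, 0.6]
grip_width: 1.005
grasp_force: 0.0
```

```bash
python3 -m pendant '[[1,[0,0.2,-3],[0,0,0]],[1,[0,0.2,-5.8],[0,0,0]],[1,[0,0.2,-5.8],[0,0,0]],[0.3,[0,0.2,-5.8],[0,0,0]],[0.3,[0,0.2,-5.8],[0,0,0]]]' 25;  python3 -m pendant '[[0.3,[0,0,0],[0,0,0]],[0.3,[0,0,0],[0,0,0]],[0.3,[0,0,0],[0,0,0]],[0.3,[0,0,0],[0,0,0]],[0.3,[0,0,0],[0,0,0]]]'
```

```text
time_s: 20.5
ee_pos: [0.4207, 0.2081, 0.0425]
tool_rot: [0.27, 3.127, 0.003]
force: [0.8, -0.4, -0.3]
grip_width: 0.859
grasp_force: 0.0
time_s: 21.0
ee_pos: [0.419, 0.2078, 0.0411]
tool_rot: [0.269, 3.13, 0.0]
force: [0.2, -0.8, 4.0]
grip_width: 0.519
grasp_force: 25.0
```

```bash
python3 -m pendant '[[0.3,[0,0,0],[0,0,0]],[0.3,[0,0,1],[0,0,0]],[0.3,[0,0,4],[0,0,0]],[0.3,[0,0,8],[0,0,0]],[0.3,[1.5,-2,11.5],[0,0,2]]]'; python3 -m pendant '[[0.3,[2.5,-3.5,0.5],[0,0,2]],[0.3,[5,-7,0.5],[0,0,4]],[0.3,[7.5,-10.5,0.5],[0,0,6]],[0.3,[10,-14,0.5],[0,0,8]],[0.3,[12.5,-17.5,0.5],[0,0,12]]]'; python3 -m pendant '[[0.3,[2.5,-4,0],[0,0,0]],[0.3,[5,-8,0],[0,0,0]],[0.3,[7.5,-12,0],[0,0,0]],[0.3,[9.5,-16,0],[0,0,0]],[0.3,[9.5,-16,0],[0,0,0]]]'; python3 -m pendant '[[0.3,[0,0,0],[0,0,0]],[0.3,[0,0,0],[0,0,0]]]'
```

```text
time_s: 21.5
ee_pos: [0.4328, 0.1889, 0.1574]
tool_rot: [-0.209, -3.134, -0.002]
force: [1.1, -0.7, -0.6]
grip_width: 0.523
grasp_force: 25.0
time_s: 22.0
ee_pos: [0.5596, 0.0114, 0.161]
tool_rot: [0.118, -3.139, -0.001]
force: [0.8, 0.0, -1.8]
grip_width: 0.516
grasp_force: 25.0
time_s: 22.5
ee_pos: [0.6559, -0.1524, 0.1599]
tool_rot: [-0.107, 3.139, -0.004]
force: [-0.1, 1.4, -1.5]
grip_width: 0.518
grasp_force: 25.0
time_s: 22.7
ee_pos: [0.6533, -0.1462, 0.1605]
tool_rot: [0.115, -3.138, -0.002]
force: [-0.3, 1.4, -0.6]
grip_width: 0.519
grasp_force: 25.0
```

```bash
python3 -m pendant '[[0.3,[0.2,-0.3,-3.5],[0,0,0]],[0.3,[0.2,-0.3,-7],[0,0,0]],[0.3,[0.2,-0.3,-10],[0,0,0]],[0.3,[0.2,-0.3,-11],[0,0,0]],[0.3,[0.2,-0.3,-11.7],[0,0,0]]]';  python3 -m pendant '[[0.3,[0,0,-0.2],[0,0,0]],[0.3,[0,0,-0.4],[0,0,0]],[0.3,[0,0,-0.5],[0,0,0]],[0.3,[0,0,-0.5],[0,0,0]]]'; python3 -c "
from h import *
shot('side','s6.png',(250,100,430,200),4)"
```

```text
time_s: 23.2
ee_pos: [0.6557, -0.149, 0.0435]
tool_rot: [0.116, -3.139, -0.001]
force: [0.4, 0.4, -0.7]
grip_width: 0.52
grasp_force: 25.0
time_s: 23.6
ee_pos: [0.6564, -0.1503, 0.0396]
tool_rot: [-0.114, 3.138, -0.0]
force: [-0.1, -0.4, -0.7]
grip_width: 0.519
grasp_force: 25.0
```

View pics/s6.png

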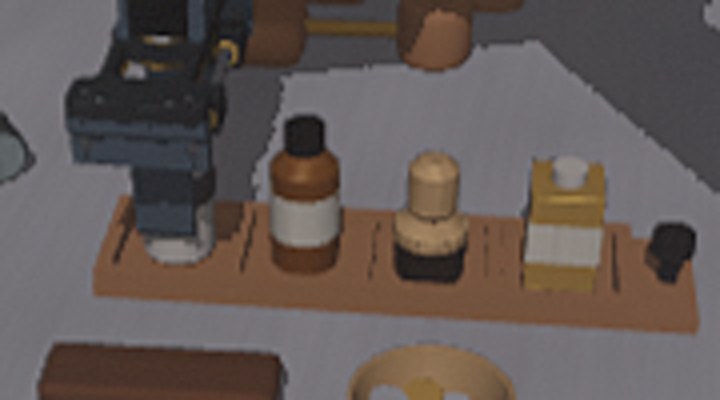

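The jar (180,250) lies inside bay 4, between the wall lines at 120 and 248. I lower it to contact.

```bash
python3 -m pendant '[[0.3,[0,0,-0.2],[0,0,0]],[0.3,[0,0,-0.3],[0,0,0]],[0.3,[0,0,-0.4],[0,0,0]],[0.3,[0,0,-0.4],[0,0,0]]]'
```

```text
time_s: 24.05
ee_pos: [0.6559, -0.1502, 0.0352]
tool_rot: [-0.114, 3.139, 0.0]
force: [-0.7, 0.2, 2.5]
grip_width: 0.521
grasp_force: 25.0
```

```bash
python3 -m pendant '[[0.3,[0,0,-0.05],[0,0,0]],[0.3,[0,0,-0.1],[0,0,0]],[0.3,[0,0,-0.1],[0,0,0]]]'
```

```text
time_s: 24.35
ee_pos: [0.656, -0.1502, 0.0351]
tool_rot: [-0.114, 3.139, -0.0]
force: [-2.9, 1.4, 7.8]
grip_width: 0.519
grasp_force: 25.0
```

```bash
python3 -m pendant '[[0.7,[0,0,0],[0,0,0]],[0.9,[0,0,0],[0,0,0]],[1,[0,0,0],[0,0,0]],[1,[0,0,0],[0,0,0]],[1,[0,0,0],[0,0,0]]]'; python3 -m pendant '[[1,[0,0,3],[0,0,0]],[1,[0,0,7],[0,0,0]],[1,[0,0,11],[0,0,0]],[1,[0,0,15],[0,0,0]],[1,[0,0,15],[0,0,0]]]'; python3 -m pendant '[[1,[-5,5,2],[0,0,0]],[1,[-10,10,3],[0,0,0]],[1,[-10,20,3],[0,0,0]],[1,[-10,20,3],[0,0,0]],[1,[-10,20,3],[0,0,0]]]';python3 -c "
from h import *
shot('side','s7.png',(250,100,430,200),4)
shot('top','t7.png',(350,120,450,310),3)"
```

```text
time_s: 24.85
ee_pos: [0.656, -0.1501, 0.0335]
tool_rot: [0.114, -3.139, -0.0]
force: [0.1, -0.4, -0.4]
grip_width: 0.927
grasp_force: 0.0
time_s: 25.35
ee_pos: [0.6593, -0.151, 0.1909]
tool_rot: [-0.114, 3.127, -0.006]
force: [0.3, -0.3, 0.0]
grip_width: 1.003
grasp_force: 0.0
time_s: 25.85
ee_pos: [0.5546, 0.0523, 0.2137]
tool_rot: [0.116, -3.139, -0.001]
force: [0.3, -1.0, -0.1]
grip_width: 1.0
grasp_force: 0.0
```

View pics/s7.png

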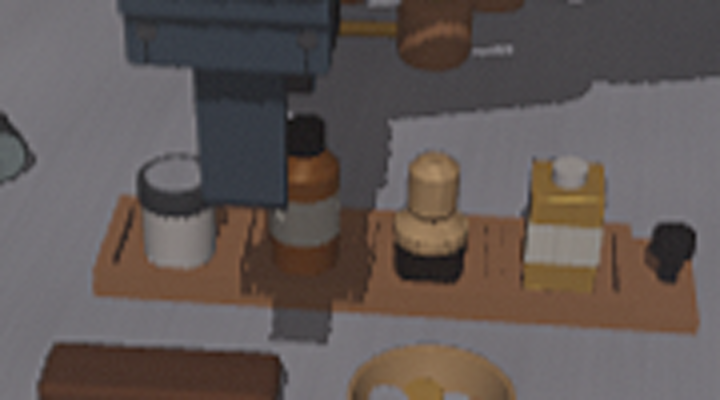

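View pics/t7.png

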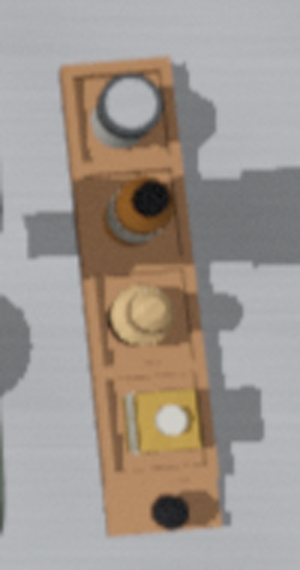

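All four stand upright in their bays: from the knob at (170,511) they are tin (170,420), brush (145,312), bottle (140,212) and jar (128,108).

```bash
python3 -c "
from workcell import job_done
print(job_done())"
```

```text
the job is handed in; nothing more can be done
None
```

I moved the tin, brush, bottle and jar, in that order from the knob, into bays 1 to 4 of the caddy; the last pictures show all four upright, and I handed the job in at about 26 s.

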